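# Clamp a ukulele body in the holding jig with its eccentric-locked slide

### The arm

A 6-joint arm with a two-finger parallel gripper is mounted at the origin on the work surface. World frame = base frame: x ahead of the robot, y to its left, z up, the work surface at z = 0. Lengths are in m, angles in rad, forces in N, time in s.
With the tool pointing down it reaches from about 0.325 to 0.775 m from the base axis. Payload 5.5 kg.
Tool frame: the origin (TCP) lies between the finger pads; the fingertips stand 22 mm ahead of it and the grasp point (between the pads) lies 3 mm ahead of it; z points along the fingers, y is the line along which they close (so a half turn about z gives the same grasp; the last joint's range is limited). The gripper opens to 88 mm and grips with 3 to 60 N. Pads are 20 mm wide; open, the fingers measure 115 mm over their backs; the gripper's body (75 mm by 178 mm) begins 61 mm behind the grasp point.
Start: joints at [-1.394, 0.091, 1.231, -0, 1.82, -0.057], TCP at [0.139, -0.584, 0.245] pointing down, gripper open.
Joint ranges: [-2.87, 2.87], [-0.86, 2.18], [0.17, 2.46], [-1.51, 4.65], [0.06, 2.69], [-2.65, 2.65]. Speed limits (rad/s): [2.57, 2.57, 3.01, 3.14, 3.14, 3.14].

### API

Orientations are given as a 3x3 rotation matrix whose columns are the frame's x, y, z axes.
In Python, from station import monitor, viewer, job gives the robot as it stands.
- The arm moves only by the tool jog_arm, never from a script. Its argument "rows" is a list of rows, each a list of 7 numbers: the shift along the tool's x, y, z in units of 0.15 m (1.0 is 0.15 m), then the turn, a rotation vector about the tool's x, y, z in units of 1.5 rad (1.0 is 1.5 rad), then the opening, from -1 (shut) to 1 (fully open), so that 0 is half open. A call has 1 to 20 rows; each row is the pose to reach, as a shift and turn from the pose commanded when the call began, along the tool's axes at that moment; what a row does not reach only later rows make up. A row lasts 1/10 s, in which the tool goes at most 50 mm and 8.59 degrees, less where a joint would pass 70% of its speed; a pose out of reach is approached as far as the arm can. A call with a number of a shift or a turn outside -1 to 1 is refused whole. A call with a gripper value outside its range is refused whole. The fingers move at their own pace and stop on an object; "grip_force" is the grip in N (left out, the last holds). Time passes only in rows, so rows that repeat a pose let the fingers close. It gives the time, the measured TCP pose, the force, the opening and the grip force at its end, in the units of the state.
- monitor.get_state(): the state, without advancing time (a new reading comes with each control period).
- viewer.read_camera(name): name is "side" or "top" or "wrist"; returns the picture (480x640x3 uint8, blue, green, red); there is no depth.
- viewer.camera_info(name): a dict with "fx", "fy", "cx", "cy" (pixels), "eye" and "rotation" of the camera in the world; the wrist camera has in their place "tool_from_camera" (4x4, takes a point from camera to tool coordinates, whose origin is the TCP and whose axes are the flange's). Camera axes: x right, y up, looking along -z (the intrinsics and any distortion apply to the point x, -y, -z); pixel columns grow to the right and rows downward; lengths in m; the calibration is good to about 2 mm. The wrist camera is an equidistant fisheye: a pixel r from the principal point sees the ray r / f radians off the axis. A picture is of the moment at which its call begins: read the wrist's pose just before it. camera_info takes no time and is no camera call.
- job.finish_job(): hands the job in; it is judged then, once.
The state is a dict: "clock": time; "joint_pos": joint angles; "qvel": joint speeds; "tau": joint torques, N m; "eef_pos": TCP position; "ee_rot": TCP orientation; "wrist_force": force on the tool from outside, world axes, zero at the start; "moment": the same for the moment, N m; "gripper_width": finger opening in m; "gripper_force": force on a finger pad.
Only numpy, scipy, OpenCV 4.12 (cv2) and the standard library are available. Lean on these libraries where they do the work, as an engineer would, in place of code of your own. Each camera call takes 0.05 s, during which the arm holds its last target. There are 200 camera calls.

### The job

Clamp the ukulele body in its holding jig: swing the red-knobbed cam lever right round to its low point, against its stop, so that the slide is free; then push the slide forward until its two pegs hold the body snugly against the two fixed pegs, and swing the lever back as far as it goes so that the slide is locked. Do it all by pushing with the fingers: take nothing between them, lift nothing, do not force the slide while it is locked, do not crush the body, and leave everything else on the bench where it is.

Things in the scene. Friction and masses are not known exactly. Their poses are not given: they have to be found in the camera images.
- jig: Holding jig: plywood board 260 (x) x 520 (y) x 18 mm fixed flat on the bench. Origin on the bench plane under the slide's centreline; board from y -270 to +250. Jig +y is FORWARD: the slide closes that way. Fixed pegs at x +-60, y 194; white rests, top 44 mm, at y 35 and 150. A 39 mm high guide beside the runner at x 20 to 45, y -245 to -165; a strap over the runner at y -242, top 43.
- cam (a joint): Eccentric lock, rad: spiral cam and lever on a vertical axis. 0 = low point, lever on its stop pin, slide free; grows CLOCKWISE from above to 2.2 at the other pin, full lock; starts at 1.95 to 2.12. In the jig's xy plane, counterclockwise from +x, the lever points at 276 deg minus this value. From 1.3 on a gib presses the runner; locked, it holds 60 N. Needs 1 to 8 N at the knob; stays where left.
- slide (a joint): Travel of the slide along jig +y, m. Starts at 0 to 0.03; 0.065 is home, where its pegs just hold a body seated against the fixed pegs (with no work in the jig it would run on to 0.085). Unlocked it moves with 3 N of friction and stays where left.
- uke: Ukulele body, pale wood, figure-8 shape 240 long x 170 wide x 60 mm high, about 0.35 kg, loose, lying on two smooth rests with its top at 104 mm above the bench. Origin: centre of the round lower bout (radius 85 mm), on the underside; the upper bout (radius 62 mm) is centred 93 mm towards the body's -y, facing the slide. z up. It starts 1 to 8 mm short of its seat.
- seat (a point): Where the ukulele body's origin lies when it is seated against the fixed pegs: jig x 0, y 115, 44 mm above the bench. Seated, the body's axes are parallel to the jig's.
- cam_pivot (a point): Axis of the cam at the lever's height, 52 mm above the bench: jig x -52, y -195 mm. The hub is 30 mm across, its top 63 mm above the bench; the lever's stop pins stand 42 mm from this axis, 54 mm high.
- cam_knob (a point): Centre of the red ball knob, diameter 24 mm, at the lever's end, 90 mm from the pivot, 52 mm above the bench (34 above the board).
- cam_shank (a point): A point on the lever's centreline, a round bar of diameter 13 mm, 60 mm from the pivot, 52 mm above the bench (27 mm free under the bar).
- push_face (a point): Centre of the rear (jig -y) face of the slide's upright push block, 59 mm above the bench, at jig x 0, y -161 mm plus the slide value. Block 64 wide (jig x) x 20 thick x 40 high, top 79 mm above the bench; push it in jig +y. Behind it lies the flat runner, 40 wide, top 39 mm above the bench, reaching 115 mm back from this face.
- peg_near (a point): Centre of the white barrel-shaped bush (diameter 28 mm) on the slide's peg at jig x -42, 70 mm above the bench, 55 mm ahead of the push face; pin top at 92 mm. The pegs stand on a cross bar 112 (jig x) x 34 mm, top 39 mm above the bench.
- peg_far (a point): The same on the slide's other peg, at jig x +42.
- sanding_block: Cork sanding block 45 x 85 x 32 mm lying loose on the board beside the runner, about jig x 87, y -197. Origin under its centre. Leave alone.
- bridge_blank: Dark ukulele bridge 22 x 80 x 10 mm lying loose on the board, about jig x 100, y -70. Origin under its centre. Leave alone.
- glue_bottle: Yellow glue bottle, diameter 60, 160 mm high, on the bench. Leave alone.
- pencil_jar: Clear jar with pencils, diameter 72, 180 mm high, on the bench. Leave alone.
- hammer: Hammer lying on the bench to the right. Leave alone.
- screwdriver: Screwdriver lying on the bench to the right. Leave alone.
- varnish_can: Can with a green band, diameter 84, 110 mm high, on the bench. Leave alone.
There are look-alikes about, which are no part of the job. Of the things that look like the uke, the larger one is meant.

How it is judged:
By the outcome, as a careful person would: the job done as asked, in the order asked, and still so for the second after the job is handed in, with the robot touching nothing.
It also fails if it takes over 64 s, if anything falls off the work surface, if the arm or the gripper's body presses on something with over 40 N, if the wrist force passes 120 N, or if a joint passes its speed limit or range.

## Working session

There is one attempt and no reset: what is moved stays moved. The work goes in short steps, Python scripts to look and compute and a tool call to move; the robot and the scene stay as the last step left them, time stands still between calls to the robot, and variables do not carry over. Pictures are saved under pics/ and viewed, at most 10 in all, crops included, and the job is handed in when it is done.

Besides the shell and the picture viewer there is one more tool, called after ">>>" by a JSON object that holds its "fn" and its "kwargs". jog_arm: Moves the arm, as the interface text tells. Shifts and turns lie within -1 to 1; 1 stands for 0.15 m of shift or 1.5 rad of turn. Its arguments: {"type":"object","properties":{"rows":{"type":"array","items":{"type":"array","items":{"type":"number","minimum":-1,"maximum":1}}},"grip_force":{"type":"number"}},"required":["rows"]}

```bash
mkdir -p pics; ls
python3 - <<'E'
from station import monitor, viewer, job
import cv2
s=monitor.get_state(); print({k:(v if not hasattr(v,'round') else v) for k,v in s.items()})
for n in ("side","top","wrist"):
    im=viewer.read_camera(n); cv2.imwrite(f"pics/{n}0.png",im); print(n,viewer.camera_info(n))
E
```

```text
pics
{'clock': 0.0, 'joint_pos': array([-1.39368831e+00,  9.18414101e-02,  1.23188833e+00,  5.94552605e-06,
        1.81979372e+00, -5.66951271e-02]), 'qvel': array([-0.00238814, -0.00031852,  0.00018619, -0.00057435,  0.0001011 ,
       -0.00037544]), 'tau': array([-1.10772220e-03, -4.46468139e+01, -4.06442893e+01,  6.98742899e-02,
        2.96040787e-02, -1.49441257e-04]), 'eef_pos': array([ 0.13896494, -0.58342143,  0.24351591]), 'ee_rot': array([[ 9.72792006e-01,  2.31679953e-01, -3.34503910e-04],
       [ 2.31680166e-01, -9.72790154e-01,  1.90161631e-03],
       [ 1.15164267e-04, -1.92737506e-03, -9.99998136e-01]]), 'wrist_force': array([0.03197861, 0.6350961 , 0.30037156]), 'moment': array([-0.04058669,  0.06400776,  0.03782493]), 'gripper_force': 0.0, 'gripper_width': 0.08781798117211535}
side {'fx': 544.5691950665566, 'fy': 544.5691950665566, 'cx': 319.30400763826395, 'cy': 236.27548892373215, 'eye': array([0.23922149, 1.07790636, 1.08889008]), 'rotation': array([[-0.96640548,  0.17102597, -0.19186079],
       [-0.25697856, -0.65671495,  0.70900458],
       [-0.00473965,  0.73449002,  0.67860293]])}
top {'fx': 598.0361041784796, 'fy': 598.0361041784796, 'cx': 318.52080816194416, 'cy': 253.30900379143748, 'eye': array([0.39042053, 0.00482576, 1.58692195]), 'rotation': array([[-0.02884329,  0.99488162, -0.09684334],
       [-0.99956372, -0.0293233 , -0.00353664],
       [-0.0063583 ,  0.09669908,  0.99529335]])}
wrist {'fx': 371.64829954431775, 'fy': 371.64829954431775, 'cx': 322.9175199843762, 'cy': 240.03860125009723, 'tool_from_camera': array([[ 5.96282231e-04,  9.52876333e-01,  3.03358431e-01,
         8.40302432e-02],
       [ 9.99999822e-01, -5.72228535e-04, -1.68180908e-04,
         2.14045516e-04],
       [ 1.33347435e-05,  3.03358478e-01, -9.52876505e-01,
        -1.39925046e-01],
       [ 0.00000000e+00,  0.00000000e+00,  0.00000000e+00,
         1.00000000e+00]])}
```

View pics/top0.png

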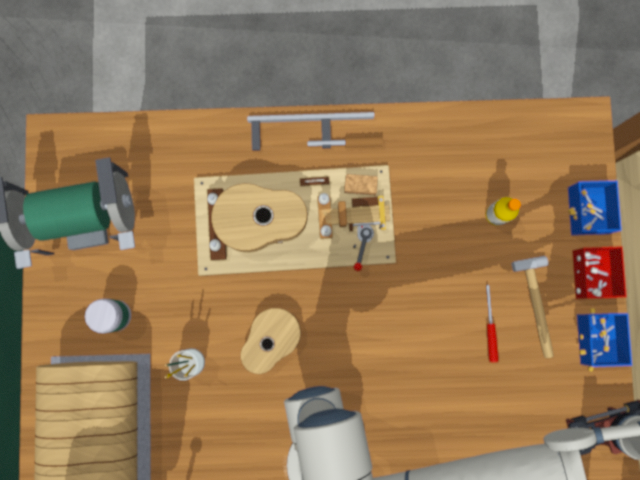

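View pics/side0.png

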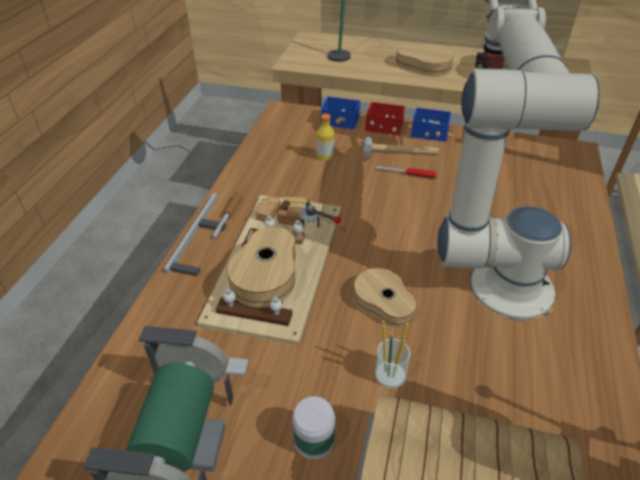

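The top view shows the jig board at about (194,177)-(388,165)-(396,263)-(199,274), with jig forward to the image left (world +y). The red knob is at (358,267) and the hub at (366,233). The smaller uke at (268,342) is the decoy. In the side view the knob is at (337,218).

```bash
cat > h.py <<'E'
import numpy as np, cv2
from station import monitor, viewer, job
def cast(name,uv,z,st=None):
    c=viewer.camera_info(name); uv=np.atleast_2d(np.float64(uv))
    d=(uv-[c['cx'],c['cy']])/[c['fx'],c['fy']]
    if name=='wrist':
        st=st or monitor.get_state(); r=np.linalg.norm(d,axis=1)[:,None]
        v=np.hstack([d*np.sin(r)/np.maximum(r,1e-9),np.cos(r)])*[1,-1,-1]
        T=c['tool_from_camera']; R=st['ee_rot']@T[:3,:3]; e=st['eef_pos']+st['ee_rot']@T[:3,3]
    else:
        v=np.hstack([d,np.ones((len(d),1))])*[1,-1,-1]; R=c['rotation']; e=c['eye']
    w=v@R.T
    return (e+w*((z-e[2])/w[:,2])[:,None])[:,:2]
def red(im,smin=150):
    h=cv2.cvtColor(im,cv2.COLOR_BGR2HSV)
    m=(((h[...,0]<7)|(h[...,0]>172))&(h[...,1]>smin)&(h[...,2]>70)).astype(np.uint8)
    n,l,s,c=cv2.connectedComponentsWithStats(m)
    return [(c[i].round(1).tolist(),int(s[i,4])) for i in range(1,n) if s[i,4]>8]
E
python3 - <<'E'
from h import *
im=cv2.imread('pics/top0.png')
g=cv2.cvtColor(im,cv2.COLOR_BGR2GRAY)
p=np.float32([[194,177],[388,165],[396,263],[199,274]]).reshape(-1,1,2)
p=cv2.cornerSubPix(g,p,(4,4),(-1,-1),(3,50,.01)).reshape(-1,2); print(p)
w=cast('top',p,.018); print(w, [np.linalg.norm(w[i]-w[i-1]) for i in range(4)])
# order: image TL = jig(+130,+250), TR=(130,-270), BR=(-130,-270), BL=(-130,250)
J=np.array([[.13,.25],[.13,-.27],[-.13,-.27],[-.13,.25]])
jc,wc=J.mean(0),w.mean(0); a=J-jc;b=w-wc
th=np.arctan2((a[:,0]*b[:,1]-a[:,1]*b[:,0]).sum(),(a*b).sum())
R=np.array([[np.cos(th),-np.sin(th)],[np.sin(th),np.cos(th)]]);o=wc-R@jc
print('yaw deg',np.degrees(th),'o',o,'res',w-(J@R.T+o))
print(red(im)); k=[c for c,a in red(im) if abs(c[0]-358)<15 and abs(c[1]-267)<15]
kw=cast('top',k,.052); print('knob',kw,'jig',(kw-o)@R)
hub=cast('top',[[366,233]],.063);print('hub jig',(hub-o)@R)
for n,q in dict(pivot=(-.052,-.195),push=(0,-.161),seat=(0,.115)).items(): print(n,R@q+o)
E
```

```text
[[194.62596 176.91139]
 [387.3694  164.76788]
 [395.29578 261.73663]
 [198.20107 274.72034]]
[[ 0.75788812  0.33546445]
 [ 0.77528502 -0.18036673]
 [ 0.51486889 -0.19079963]
 [ 0.49584654  0.32835408]] [np.float64(0.26213802595994007), np.float64(0.5161244578082849), np.float64(0.2606250259019629), np.float64(0.5195020904314083)]
yaw deg 1.996737508237529 o [0.63562371 0.08315697] res [[ 0.00105398 -0.00207026]
 [ 0.00033274  0.00178282]
 [-0.00024126  0.000409  ]
 [-0.00114546 -0.00012156]]
[([601.2, 272.3], 1939), ([357.5, 266.4], 51), ([491.9, 342.8], 326)]
knob [[ 0.50299938 -0.08896508]] jig [[-0.13854098 -0.16739656]]
hub jig [[-0.05495887 -0.19447945]]
pivot [ 0.59044959 -0.11353644]
push [ 0.64123337 -0.07774527]
seat [0.63161682 0.19808714]
```

>>> {"fn": "jog_arm", "kwargs": {"rows": [[0.83,-0.68,0,0,0,0,-1],[0.83,-0.68,0,0,0,0,-1],[0.83,-0.68,0,0,0,0,-1],[0.83,-0.68,0,0,0,0,-1]]}}

```text
clock: 0.55
eef_pos: [0.2388, -0.4526, 0.2451]
ee_rot: [[0.972, 0.235, 0.001], [0.235, -0.972, 0.0], [0.001, -0.0, -1.0]]
wrist_force: [-0.4, -0.4, 0.0]
gripper_width: 0.0593
gripper_force: 0.0
```

>>> {"fn": "jog_arm", "kwargs": {"rows": [[0.83,-0.68,0,0,0,0,-1],[0.83,-0.68,0,0,0,0,-1],[0.83,-0.68,0,0,0,0,-1],[0.83,-0.68,0,0,0,0,-1]]}}

```text
clock: 0.95
eef_pos: [0.336, -0.3247, 0.2448]
ee_rot: [[0.972, 0.236, 0.001], [0.236, -0.972, 0.001], [0.001, -0.0, -1.0]]
wrist_force: [0.0, -0.7, 0.3]
gripper_width: 0.0271
gripper_force: 0.0
```

>>> {"fn": "jog_arm", "kwargs": {"rows": [[0.83,-0.68,0,0,0,0,-1],[0.83,-0.68,0,0,0,0,-1],[0.83,-0.68,0,0,0,0,-1],[0.83,-0.68,0,0,0,0,-1]]}}

```text
clock: 1.35
eef_pos: [0.4333, -0.1969, 0.2443]
ee_rot: [[0.972, 0.236, 0.0], [0.236, -0.972, 0.001], [0.0, -0.001, -1.0]]
wrist_force: [-0.4, -0.8, 0.1]
gripper_width: 0.0005
gripper_force: 0.0
```

>>> {"fn": "jog_arm", "kwargs": {"rows": [[0.4,-0.4,0,0,0,0.133,-1],[0.4,-0.4,0,0,0,0.133,-1],[0.4,-0.4,0,0,0,0.133,-1],[0.4,-0.4,0,0,0,0.133,-1],[0.4,-0.4,0,0,0,0.133,-1]]}}

```text
clock: 1.85
eef_pos: [0.4754, -0.1288, 0.2445]
ee_rot: [[0.999, 0.033, -0.001], [0.033, -0.999, -0.001], [-0.001, 0.001, -1.0]]
wrist_force: [-0.2, -0.2, -0.1]
gripper_width: 0.0006
gripper_force: 0.0
```

```bash
cat >> h.py <<'E'
TH=np.radians(1.997); RJ=np.array([[np.cos(TH),-np.sin(TH)],[np.sin(TH),np.cos(TH)]]); OJ=np.array([.63562,.08316])
def tojig(w): return (np.asarray(w)-OJ)@RJ
def toworld(j): return np.asarray(j)@RJ.T+OJ
def shift(jxy,z,st=None):
    st=st or monitor.get_state()
    return (st['ee_rot'].T@(np.r_[toworld(jxy),z]-st['eef_pos'])/.15).round(3)
def rep():
    st=monitor.get_state(); R=st['ee_rot']
    print('t',round(st['clock'],2),'jig mm',(tojig(st['eef_pos'][:2])*1e3).round(1),'z',(st['eef_pos'][2]*1e3).round(1),'yaw',np.degrees(np.arctan2(R[1,0],R[0,0])).round(2),'F',st['wrist_force'].round(2),'w',round(st['gripper_width'],4)); return st
E
python3 - <<'E'
from h import *
st=rep(); im=viewer.read_camera('wrist'); cv2.imwrite('pics/w1.png',im)
k=red(im); print(k)
for c,a in k: print(c,(tojig(cast('wrist',c,.052,st))*1e3).round(1))
E
```

```text
t 1.85 jig mm [-167.5 -206.2] z 244.5 yaw 1.92 F [-0.17 -0.24 -0.06] w 0.0006
[([302.4, 71.0], 14), ([281.2, 186.2], 486), ([543.8, 337.4], 797)]
[302.4, 71.0] [[ -34.3 -188.8]]
[281.2, 186.2] [[-138.1 -168.8]]
[543.8, 337.4] [[-314.  -475.3]]
```

View pics/w1.png

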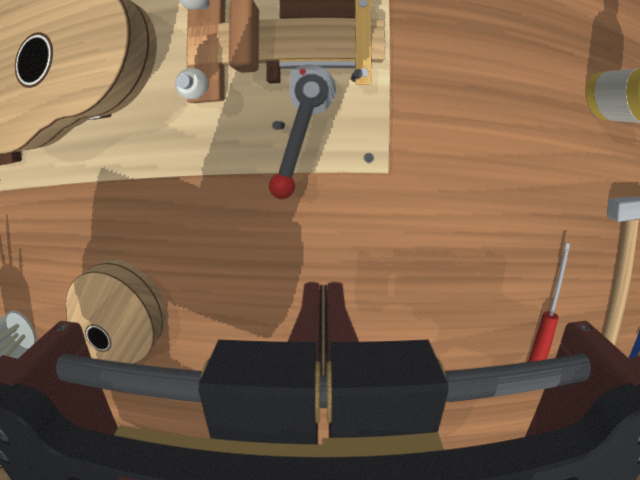

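The wrist view shows the knob at (281,186), the hub at (312,90), the stop pins at (279,125) and (358,74), and the push block at (244,35). It agrees with the jig pose found from the top view.

```bash
cat >> h.py <<'E'
def ctr(deg,side,gap=0,r=.066,hx=.010,hy=.0135):
    t=np.radians(deg);u=np.array([np.cos(t),np.sin(t)]);n=np.array([-u[1],u[0]])
    return np.array([-.052,-.195])+r*u+side*(.0065+gap+hx*abs(n[0])+hy*abs(n[1]))*n
E
python3 - <<'E'
from h import *
st=monitor.get_state()
print('pins',(tojig(cast('wrist',[[279,125],[358,74]],.054,st))*1e3).round(1))
print('block rear/front edge top',(tojig(cast('wrist',[[258,35],[231,35]],.079,st))*1e3).round(1))
c=ctr(162,-1,.012); print(c,shift(c,.243),shift(c,.069))
p0=ctr(162,-1,.012)
for d in range(162,281,6): 
    q=ctr(d,-1); print(d,(q*1e3).round(1),'d units x,y(tool)',((q-p0)*[1,-1]/.15).round(3))
E
```

```text
pins [[ -82.5 -168.1]
 [ -37.  -237.3]]
block rear/front edge top [[  -5.8 -154.1]
 [  -4.  -131.4]]
[-0.10413045 -0.14186054] [ 0.422 -0.43   0.01 ] [ 0.422 -0.431  1.17 ]
162 [-107.8 -153.3] d units x,y(tool) [-0.025  0.076]
168 [-112. -160.] d units x,y(tool) [-0.053  0.121]
174 [-115.4 -167.2] d units x,y(tool) [-0.075  0.169]
180 [-118. -175.] d units x,y(tool) [-0.092  0.221]
186 [-119.8 -181. ] d units x,y(tool) [-0.105  0.261]
192 [-121.1 -187.4] d units x,y(tool) [-0.113  0.304]
198 [-121.7 -194.1] d units x,y(tool) [-0.117  0.348]
204 [-121.6 -200.9] d units x,y(tool) [-0.117  0.394]
210 [-120.8 -207.9] d units x,y(tool) [-0.111  0.44 ]
216 [-119.1 -214.9] d units x,y(tool) [-0.1    0.487]
222 [-116.6 -221.9] d units x,y(tool) [-0.083  0.534]
228 [-113.2 -228.7] d units x,y(tool) [-0.061  0.579]
234 [-109.  -235.2] d units x,y(tool) [-0.033  0.622]
240 [-104.  -241.2] d units x,y(tool) [0.001 0.662]
246 [ -98.1 -246.7] d units x,y(tool) [0.04  0.699]
252 [ -91.6 -251.5] d units x,y(tool) [0.084 0.731]
258 [ -84.4 -255.6] d units x,y(tool) [0.132 0.758]
264 [ -76.7 -258.8] d units x,y(tool) [0.183 0.779]
270 [ -68.5 -261. ] d units x,y(tool) [0.238 0.794]
276 [ -62.9 -262.5] d units x,y(tool) [0.275 0.804]
```

>>> {"fn": "jog_arm", "kwargs": {"rows": [[0.422,-0.431,0,0,0,0,-1],[0.422,-0.431,0,0,0,0,-1],[0.422,-0.431,0.3,0,0,0,-1],[0.422,-0.431,0.6,0,0,0,-1],[0.422,-0.431,0.75,0,0,0,-1],[0.422,-0.431,0.75,0,0,0,-1]]}}

```text
clock: 2.5
eef_pos: [0.5345, -0.0615, 0.1275]
ee_rot: [[0.999, 0.033, -0.008], [0.033, -0.999, 0.001], [-0.008, -0.001, -1.0]]
wrist_force: [0.1, 0.3, -0.8]
gripper_width: 0.0
gripper_force: 0.0
```

>>> {"fn": "jog_arm", "kwargs": {"rows": [[0,0,0.2,0,0,0,-1],[0,0,0.4,0,0,0,-1],[0,0,0.42,0,0,0,-1],[0,0,0.42,0,0,0,-1]]}}

```text
clock: 2.9
eef_pos: [0.5372, -0.0613, 0.0704]
ee_rot: [[0.999, 0.033, 0.001], [0.033, -0.999, -0.0], [0.001, 0.0, -1.0]]
wrist_force: [-0.6, -1.1, 0.5]
gripper_width: 0.0004
gripper_force: 0.0
```

```bash
python3 -c "
from h import *
rep()"
```

```text
t 2.9 jig mm [-103.4 -140.9] z 70.4 yaw 1.91 F [-0.59 -1.12  0.45] w 0.0004
```

>>> {"fn": "jog_arm", "kwargs": {"rows": [[-0.015,0.04,0,0,0,0,-1],[-0.025,0.076,0,0,0,0,-1],[-0.04,0.1,0,0,0,0,-1],[-0.053,0.121,0,0,0,0,-1],[-0.065,0.145,0,0,0,0,-1],[-0.075,0.169,0,0,0,0,-1],[-0.085,0.195,0,0,0,0,-1],[-0.092,0.221,0,0,0,0,-1],[-0.1,0.241,0,0,0,0,-1],[-0.105,0.261,0,0,0,0,-1],[-0.11,0.283,0,0,0,0,-1],[-0.113,0.304,0,0,0,0,-1],[-0.116,0.326,0,0,0,0,-1],[-0.117,0.348,0,0,0,0,-1],[-0.117,0.371,0,0,0,0,-1],[-0.117,0.394,0,0,0,0,-1],[-0.115,0.417,0,0,0,0,-1],[-0.111,0.44,0,0,0,0,-1],[-0.106,0.463,0,0,0,0,-1],[-0.1,0.487,0,0,0,0,-1]]}}

```text
clock: 4.9
eef_pos: [0.5238, -0.1329, 0.0684]
ee_rot: [[0.999, 0.035, -0.002], [0.035, -0.999, 0.003], [-0.002, -0.003, -1.0]]
wrist_force: [1.0, 7.7, 1.6]
gripper_width: 0.0002
gripper_force: 3.0
```

Run:
```python
from h import *
st=rep(); im=viewer.read_camera('wrist'); cv2.imwrite('pics/w2.png',im)
for c,a in red(im): print(c,a,(tojig(cast('wrist',c,.052,st))*1e3).round(1))
im=viewer.read_camera('top')
for c,a in red(im,120): 
  j=tojig(cast('top',c,.052))[0]; print('top',c,a,(j*1e3).round(1),np.degrees(np.arctan2(j[1]+.195,j[0]+.052))%360)
c0=np.array(tojig(st['eef_pos'][:2]))
for d in range(216,283,6): print(d,((ctr(d,-1)-c0)*[1,-1]/.15).round(3))
```

```text
t 4.9 jig mm [-119.3 -212. ] z 68.4 yaw 2.02 F [1.02 7.75 1.62] w 0.0002
[246.1, 146.8] 88 [[ -43.7 -179.7]]
[381.1, 327.2] 1193 [[-129.9 -240.7]]
top [600.8, 272.1] 2050 [-193.1 -788.5] 256.62312517749416
top [366.5, 264.3] 15 [-134.6 -190.9] 177.1428381560163
top [491.9, 342.7] 327 [-354. -494.] 224.71130078634488
216 [0.001 0.019]
222 [0.018 0.066]
228 [0.04  0.111]
234 [0.068 0.154]
240 [0.102 0.195]
246 [0.141 0.231]
252 [0.184 0.263]
258 [0.232 0.29 ]
264 [0.284 0.312]
270 [0.338 0.327]
276 [0.376 0.337]
282 [0.415 0.343]
```

View pics/w2.png

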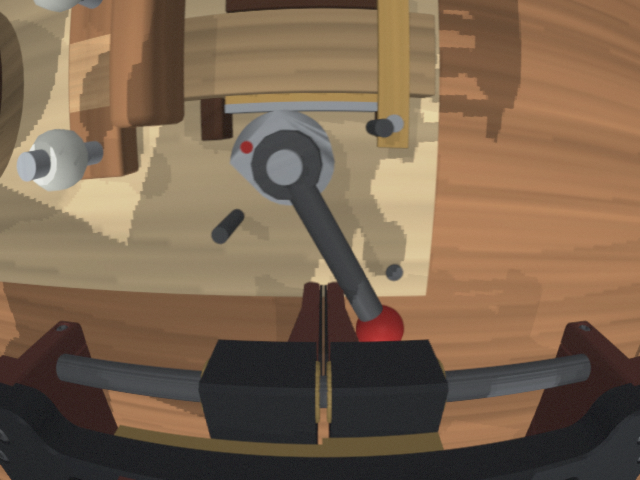

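The lever is turning, with the knob at (381,327), which is about 210°. I'll carry on to the stop.

>>> {"fn": "jog_arm", "kwargs": {"rows": [[0.008,0.04,0,0,0,0,-1],[0.018,0.066,0,0,0,0,-1],[0.028,0.089,0,0,0,0,-1],[0.04,0.111,0,0,0,0,-1],[0.053,0.133,0,0,0,0,-1],[0.068,0.154,0,0,0,0,-1],[0.085,0.175,0,0,0,0,-1],[0.102,0.195,0,0,0,0,-1],[0.12,0.213,0,0,0,0,-1],[0.141,0.231,0,0,0,0,-1],[0.162,0.247,0,0,0,0,-1],[0.184,0.263,0,0,0,0,-1],[0.208,0.277,0,0,0,0,-1],[0.232,0.29,0,0,0,0,-1],[0.258,0.301,0,0,0,0,-1],[0.284,0.312,0,0,0,0,-1],[0.31,0.32,0,0,0,0,-1],[0.338,0.327,0,0,0,0,-1],[0.357,0.332,0,0,0,0,-1],[0.365,0.335,0,0,0,0,-1]]}}

```text
clock: 7.0
eef_pos: [0.5781, -0.1819, 0.067]
ee_rot: [[0.999, 0.034, -0.008], [0.034, -0.999, 0.002], [-0.008, -0.002, -1.0]]
wrist_force: [-7.2, 4.4, 1.0]
gripper_width: 0.0007
gripper_force: 2.8
```

```bash
cat >> h.py <<'E'
def knob(save=None):
    st=rep(); im=viewer.read_camera('wrist')
    if save: cv2.imwrite(save,im)
    for c,a in red(im):
        j=tojig(cast('wrist',c,.052,st))[0]; d=j-[-.052,-.195]; print(c,a,(j*1e3).round(1),'r',np.linalg.norm(d).round(3),'ang',(np.degrees(np.arctan2(d[1],d[0]))%360).round(1))
    return st,im
E
python3 -c "
from h import *
knob('pics/w3.png')"
```

```text
t 7.0 jig mm [ -66.7 -262.9] z 67.0 yaw 1.97 F [-7.16  4.43  0.98] w 0.0007
[375.4, 273.1] 2003 [ -47.7 -286.9] r 0.092 ang 272.6
```

>>> {"fn": "jog_arm", "kwargs": {"rows": [[0.01,0,-0.01,0,0,0,-1],[0.02,0,-0.01,0,0,0,-1],[0.03,0,-0.01,0,0,0,-1],[0.03,0,-0.01,0,0,0,-1]]}}

```text
clock: 7.45
eef_pos: [0.5819, -0.1824, 0.0675]
ee_rot: [[0.999, 0.034, -0.01], [0.034, -0.999, 0.001], [-0.01, -0.001, -1.0]]
wrist_force: [-6.4, 1.9, -2.1]
gripper_width: 0.0003
gripper_force: 2.8
```

```bash
python3 -c "
from h import *
knob()"
```

```text
t 7.45 jig mm [ -62.9 -263.5] z 67.5 yaw 1.94 F [-6.42  1.89 -2.15] w 0.0003
[373.0, 268.9] 2025 [ -42.1 -286.4] r 0.092 ang 276.2
```

>>> {"fn": "jog_arm", "kwargs": {"rows": [[0.01,0,0,0,0,0,-1],[0.02,0,0,0,0,0,-1],[0.02,0,0,0,0,0,-1]]}}

```text
clock: 7.8
eef_pos: [0.5824, -0.1823, 0.0674]
ee_rot: [[0.999, 0.033, -0.016], [0.033, -0.999, 0.002], [-0.016, -0.002, -1.0]]
wrist_force: [-16.7, 2.6, 4.0]
gripper_width: 0.0006
gripper_force: 8.0
```

```bash
python3 -c "
from h import *
knob('pics/w4.png')"
```

```text
t 7.8 jig mm [ -62.4 -263.5] z 67.4 yaw 1.92 F [-16.68   2.57   4.02] w 0.0006
[373.0, 269.9] 2033 [ -42.1 -286.3] r 0.092 ang 276.2
```

View pics/w4.png

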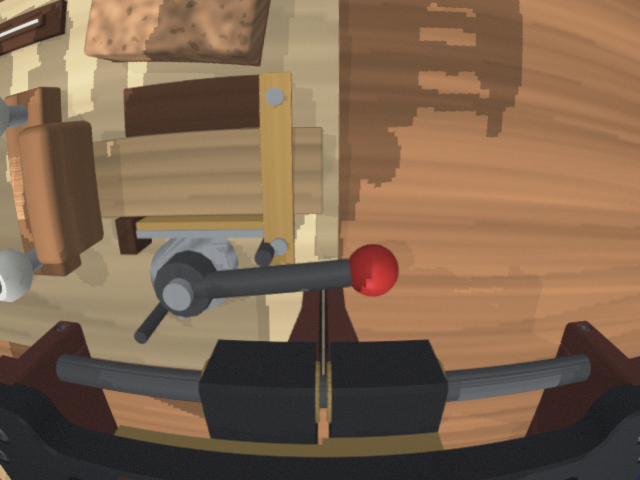

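The lever bar rests on its stop pin at (265,250), with the knob at (373,270). The force rose and the lever stopped moving, so it's at its low point. Next is the slide.

>>> {"fn": "jog_arm", "kwargs": {"rows": [[-0.07,0,0,0,0,0,-1],[-0.07,0,-0.2,0,0,0,-1],[-0.07,0,-0.4,0,0,0,-1],[-0.07,0,-0.45,0,0,0,-1],[0.2,-0.25,-0.45,0,0,0,-1],[0.416,-0.52,-0.45,0,0,0,-1],[0.416,-0.52,-0.45,0,0,0,-1],[0.416,-0.52,-0.45,0,0,0,-1]]}}

```text
clock: 8.65
eef_pos: [0.648, -0.101, 0.1361]
ee_rot: [[0.999, 0.037, -0.003], [0.037, -0.999, -0.0], [-0.003, 0.0, -1.0]]
wrist_force: [-0.5, -0.3, 0.5]
gripper_width: 0.0007
gripper_force: 0.0
```

```bash
python3 -c "
from h import *
st=rep(); print(shift((0,-.187),.076)); cv2.imwrite('pics/w5.png',viewer.read_camera('wrist'))"
```

```text
t 8.65 jig mm [   6.  -184.5] z 136.1 yaw 2.1 F [-0.45 -0.32  0.46] w 0.0007
[-0.039  0.017  0.401]
```

View pics/w5.png

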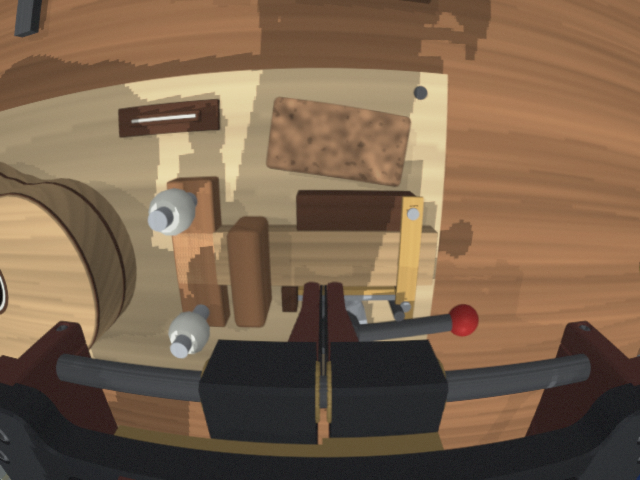

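The fingers are centred behind the push block at (248,270), with the runner clear below them.

>>> {"fn": "jog_arm", "kwargs": {"rows": [[-0.039,0.017,0.2,0,0,0,-1],[-0.039,0.017,0.4,0,0,0,-1],[-0.039,0.017,0.4,0,0,0,-1]]}}

```text
clock: 9.0
eef_pos: [0.6385, -0.1059, 0.0723]
ee_rot: [[0.999, 0.032, -0.01], [0.032, -0.999, 0.001], [-0.01, -0.002, -1.0]]
wrist_force: [-0.5, 0.9, -1.4]
gripper_width: 0.0001
gripper_force: 0.0
```

>>> {"fn": "jog_arm", "kwargs": {"rows": [[0,-0.04,0,0,0,0,-1],[0,-0.07,0,0,0,0,-1],[0,-0.1,0,0,0,0,-1],[0,-0.125,0,0,0,0,-1],[0,-0.15,0,0,0,0,-1],[0,-0.175,0,0,0,0,-1],[0,-0.2,0,0,0,0,-1],[0,-0.225,0,0,0,0,-1],[0,-0.25,0,0,0,0,-1],[0,-0.275,0,0,0,0,-1],[0,-0.3,0,0,0,0,-1],[0,-0.325,0,0,0,0,-1],[0,-0.35,0,0,0,0,-1],[0,-0.375,0,0,0,0,-1],[0,-0.39,0,0,0,0,-1],[0,-0.4,0,0,0,0,-1]]}}

```text
clock: 10.6
eef_pos: [0.6403, -0.0444, 0.0782]
ee_rot: [[0.999, 0.035, 0.0], [0.035, -0.999, 0.0], [0.0, -0.0, -1.0]]
wrist_force: [0.2, -2.9, 1.0]
gripper_width: 0.0003
gripper_force: 1.6
```

```bash
cat >> h.py <<'E'
def uke(im):
    # dark sound-hole centre on the large uke (top z .104) in the top view
    g=cv2.cvtColor(im,cv2.COLOR_BGR2GRAY); x0,y0=235,190; m=(g[y0:240,x0:292]<60).astype(np.uint8)
    n,l,s,c=cv2.connectedComponentsWithStats(m); i=1+s[1:,4].argmax()
    p=c[i]+[x0,y0]; return p,int(s[i,4]),(tojig(cast('top',p,.104))*1e3).round(1)
E
python3 -c "
from h import *
rep(); im=viewer.read_camera('top'); print(uke(cv2.imread('pics/top0.png')),uke(im)); cv2.imwrite('pics/t6.png',im)"
```

```text
t 10.6 jig mm [   0.2 -127.6] z 78.2 yaw 1.98 F [ 0.21 -2.93  0.99] w 0.0003
(array([262.83766234, 214.80519481]), 154, array([[ 2.4, 63.7]])) (array([262.88535032, 214.80254777]), 157, array([[ 2.4, 63.6]]))
```

>>> {"fn": "jog_arm", "kwargs": {"rows": [[0,-0.015,0,0,0,0,-1],[0,-0.03,0,0,0,0,-1],[0,-0.045,0,0,0,0,-1],[0,-0.055,0,0,0,0,-1],[0,-0.065,0,0,0,0,-1],[0,-0.075,0,0,0,0,-1],[0,-0.075,0,0,0,0,-1]]}}

```text
clock: 11.35
eef_pos: [0.6399, -0.0331, 0.0782]
ee_rot: [[0.999, 0.035, 0.0], [0.035, -0.999, 0.0], [0.0, -0.0, -1.0]]
wrist_force: [0.2, -1.5, 1.3]
gripper_width: 0.0008
gripper_force: 1.0
```

```bash
python3 -c "
from h import *
rep(); im=viewer.read_camera('top'); print(uke(im))"
```

```text
t 11.35 jig mm [   0.2 -116.4] z 78.2 yaw 1.98 F [ 0.23 -1.52  1.31] w 0.0008
(array([262.88535032, 214.80254777]), 157, array([[ 2.4, 63.6]]))
```

>>> {"fn": "jog_arm", "kwargs": {"rows": [[0,-0.007,0,0,0,0,-1],[0,-0.014,0,0,0,0,-1],[0,-0.021,0,0,0,0,-1],[0,-0.027,0,0,0,0,-1],[0,-0.027,0,0,0,0,-1]]}}

```text
clock: 11.9
eef_pos: [0.6398, -0.0293, 0.0782]
ee_rot: [[0.999, 0.034, 0.0], [0.034, -0.999, 0.0], [0.0, -0.0, -1.0]]
wrist_force: [0.1, -3.7, 2.0]
gripper_width: 0.0005
gripper_force: 1.5
```

```bash
python3 -c "
from h import *
rep(); im=viewer.read_camera('top'); print(uke(im))"
```

```text
t 11.9 jig mm [   0.2 -112.5] z 78.2 yaw 1.97 F [ 0.13 -3.72  2.02] w 0.0005
(array([262.18012422, 215.42236025]), 161, array([[ 1. , 65.4]]))
```

Contact: the uke has started to move. I'll continue in small steps.

>>> {"fn": "jog_arm", "kwargs": {"rows": [[0,-0.005,0,0,0,0,-1],[0,-0.01,0,0,0,0,-1],[0,-0.015,0,0,0,0,-1],[0,-0.015,0,0,0,0,-1]]}}

```text
clock: 12.35
eef_pos: [0.6397, -0.027, 0.0782]
ee_rot: [[0.999, 0.034, 0.0], [0.034, -0.999, 0.0], [0.0, -0.0, -1.0]]
wrist_force: [-0.4, -3.4, 2.6]
gripper_width: 0.0006
gripper_force: 1.5
```

```bash
python3 -c "
from h import *
rep(); im=viewer.read_camera('top'); print(uke(im))"
```

```text
t 12.35 jig mm [   0.2 -110.2] z 78.2 yaw 1.97 F [-0.41 -3.45  2.57] w 0.0006
(array([261.41772152, 215.74683544]), 158, array([[ 0.3, 67.4]]))
```

>>> {"fn": "jog_arm", "kwargs": {"rows": [[0,-0.005,0,0,0,0,-1],[0,-0.01,0,0,0,0,-1],[0,-0.01,0,0,0,0,-1]]}}

```text
clock: 12.7
eef_pos: [0.6396, -0.0256, 0.0782]
ee_rot: [[0.999, 0.034, 0.0], [0.034, -0.999, 0.0], [0.0, -0.0, -1.0]]
wrist_force: [-0.3, -3.0, 2.6]
gripper_width: 0.0004
gripper_force: 1.6
```

```bash
python3 -c "
from h import *
rep(); im=viewer.read_camera('top'); print(uke(im))"
```

```text
t 12.7 jig mm [   0.2 -108.8] z 78.2 yaw 1.97 F [-0.33 -2.96  2.62] w 0.0004
(array([261.00636943, 215.73248408]), 157, array([[ 0.4, 68.4]]))
```

>>> {"fn": "jog_arm", "kwargs": {"rows": [[0,-0.005,0,0,0,0,-1],[0,-0.01,0,0,0,0,-1],[0,-0.01,0,0,0,0,-1]]}}

```text
clock: 13.05
eef_pos: [0.6396, -0.0242, 0.0781]
ee_rot: [[0.999, 0.034, -0.0], [0.034, -0.999, -0.0], [-0.0, 0.0, -1.0]]
wrist_force: [0.0, -2.3, 2.4]
gripper_width: 0.0004
gripper_force: 1.9
```

```bash
python3 -c "
from h import *
rep(); im=viewer.read_camera('top'); print(uke(im))"
```

```text
t 13.05 jig mm [   0.2 -107.4] z 78.1 yaw 1.97 F [ 0.03 -2.27  2.4 ] w 0.0004
(array([260.39490446, 215.87261146]), 157, array([[ 0.1, 70. ]]))
```

>>> {"fn": "jog_arm", "kwargs": {"rows": [[0,-0.005,0,0,0,0,-1],[0,-0.01,0,0,0,0,-1],[0,-0.01,0,0,0,0,-1]]}}

```text
clock: 13.4
eef_pos: [0.6396, -0.0232, 0.0782]
ee_rot: [[0.999, 0.034, 0.0], [0.034, -0.999, -0.001], [0.0, 0.001, -1.0]]
wrist_force: [-0.5, -5.7, 1.8]
gripper_width: 0.0003
gripper_force: 2.7
```

```bash
python3 -c "
from h import *
rep(); im=viewer.read_camera('top'); print(uke(im)); cv2.imwrite('pics/t7.png',cv2.resize(im[150:290,180:410],None,fx=3.4,fy=3.4,interpolation=cv2.INTER_CUBIC))"
```

```text
t 13.4 jig mm [   0.2 -106.4] z 78.2 yaw 1.95 F [-0.47 -5.69  1.76] w 0.0003
(array([260.2       , 216.30322581]), 155, array([[-0.9, 70.5]]))
```

View pics/t7.png

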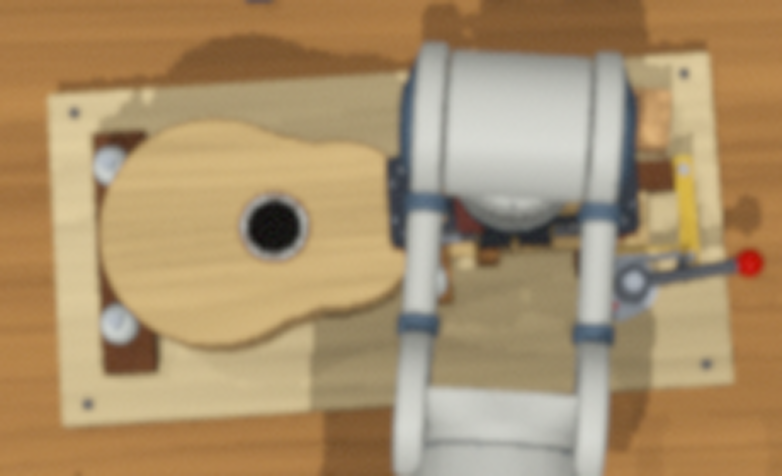

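The body is touching both fixed pegs (at (110,163) and (118,325) in the crop), and the force is starting to rise. One more small nudge.

>>> {"fn": "jog_arm", "kwargs": {"rows": [[0,-0.004,0,0,0,0,-1],[0,-0.008,0,0,0,0,-1],[0,-0.008,0,0,0,0,-1]]}}

```text
clock: 13.75
eef_pos: [0.6395, -0.023, 0.0782]
ee_rot: [[0.999, 0.033, 0.0], [0.033, -0.999, -0.003], [0.0, 0.003, -1.0]]
wrist_force: [0.7, -7.6, 2.8]
gripper_width: 0.0005
gripper_force: 4.2
```

```bash
python3 -c "
from h import *
rep(); im=viewer.read_camera('top'); print(uke(im))"
```

```text
t 13.75 jig mm [   0.2 -106.2] z 78.2 yaw 1.91 F [ 0.69 -7.63  2.79] w 0.0005
(array([260.10828025, 216.30573248]), 157, array([[-0.9, 70.8]]))
```

>>> {"fn": "jog_arm", "kwargs": {"rows": [[0,-0.005,0,0,0,0,-1],[0,-0.01,0,0,0,0,-1],[0,-0.01,0,0,0,0,-1]]}}

```text
clock: 14.1
eef_pos: [0.6395, -0.0228, 0.0782]
ee_rot: [[0.999, 0.032, 0.0], [0.032, -0.999, -0.005], [0.0, 0.005, -1.0]]
wrist_force: [0.2, -11.9, 2.0]
gripper_width: 0.0006
gripper_force: 6.1
```

```bash
python3 -c "
from h import *
rep(); im=viewer.read_camera('top'); print(uke(im))"
```

```text
t 14.1 jig mm [   0.2 -106. ] z 78.2 yaw 1.85 F [  0.23 -11.85   1.98] w 0.0006
(array([259.95541401, 216.31847134]), 157, array([[-0.9, 71.1]]))
```

Seated: the force rises and nothing moves. Next I'll withdraw and lock it.

>>> {"fn": "jog_arm", "kwargs": {"rows": [[0,0.04,0,0,0,0,-1],[0,0.1,0,0,0,0,-1],[0,0.1,-0.2,0,0,0,-1],[0,0.1,-0.35,0,0,0,-1],[0,0.4,-0.35,0,0,0,-1],[0,0.7,-0.35,0,0,0,-1],[-0.1,0.97,-0.35,0,0,0,-1],[-0.1,0.97,-0.35,0,0,0,-1]]}}

```text
clock: 14.95
eef_pos: [0.6279, -0.1705, 0.1298]
ee_rot: [[1.0, 0.029, -0.002], [0.029, -1.0, -0.0], [-0.002, 0.0, -1.0]]
wrist_force: [0.2, 0.4, 0.6]
gripper_width: 0.0003
gripper_force: 0.0
```

Run:
```python
from h import *
knob('pics/w8.png')
c=ctr(276,1,.006,r=.07); print(c,shift(c,.071))
for d in range(276,145,-6): print(d,((ctr(d,1,r=.068)-c)*[1,-1]/.15).round(3), (ctr(d,1,r=.068)*1e3).round())
```

```text
t 14.95 jig mm [ -16.5 -253.2] z 129.8 yaw 1.68 F [0.22 0.36 0.61] w 0.0003
[372.4, 298.1] 929 [ -42.1 -285.8] r 0.091 ang 276.2
[-0.02095734 -0.26212286] [-0.034  0.077  0.393]
276 [-0.041 -0.009] [ -27. -261.]
270 [-0.097  0.006] [ -36. -263.]
264 [-0.136  0.016] [ -41. -264.]
258 [-0.177  0.022] [ -47. -265.]
252 [-0.219  0.025] [ -54. -266.]
246 [-0.263  0.024] [ -60. -266.]
240 [-0.307  0.018] [ -67. -265.]
234 [-0.352  0.008] [ -74. -263.]
228 [-0.397 -0.008] [ -80. -261.]
222 [-0.44  -0.029] [ -87. -258.]
216 [-0.482 -0.055] [ -93. -254.]
210 [-0.522 -0.087] [ -99. -249.]
204 [-0.559 -0.124] [-105. -244.]
198 [-0.592 -0.165] [-110. -237.]
192 [-0.62  -0.211] [-114. -230.]
186 [-0.643 -0.261] [-117. -223.]
180 [-0.66  -0.314] [-120. -215.]
174 [-0.672 -0.356] [-122. -209.]
168 [-0.681 -0.4  ] [-123. -202.]
162 [-0.684 -0.445] [-124. -195.]
156 [-0.683 -0.492] [-123. -188.]
150 [-0.677 -0.54 ] [-122. -181.]
```

View pics/w8.png

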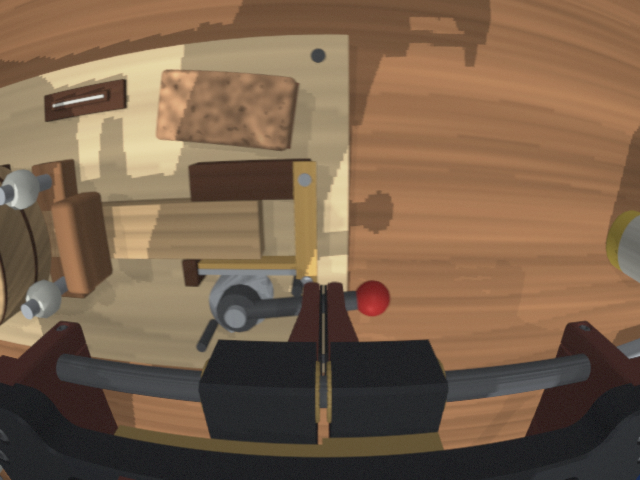

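>>> {"fn": "jog_arm", "kwargs": {"rows": [[-0.02,0.08,0,0,0,0,-1],[-0.02,0.08,0.2,0,0,0,-1],[-0.02,0.08,0.38,0,0,0,-1],[-0.02,0.08,0.385,0,0,0,-1],[-0.02,0.08,0.385,0,0,0,-1]]}}

```text
clock: 15.5
eef_pos: [0.6267, -0.1771, 0.0725]
ee_rot: [[0.999, 0.036, -0.001], [0.036, -0.999, 0.001], [-0.001, -0.001, -1.0]]
wrist_force: [0.1, 0.7, 0.5]
gripper_width: 0.0006
gripper_force: 0.0
```

```bash
python3 -c "
from h import *
rep()"
```

```text
t 15.5 jig mm [ -18.  -259.8] z 72.5 yaw 2.04 F [0.06 0.74 0.51] w 0.0006
```

>>> {"fn": "jog_arm", "kwargs": {"rows": [[-0.05,0.01,0.01,0,0,0,-1],[-0.09,0.015,0.01,0,0,0,-1],[-0.117,0.02,0.01,0,0,0,-1],[-0.137,0.025,0.01,0,0,0,-1],[-0.156,0.03,0.01,0,0,0,-1],[-0.177,0.034,0.01,0,0,0,-1],[-0.197,0.037,0.01,0,0,0,-1],[-0.218,0.039,0.01,0,0,0,-1],[-0.239,0.04,0.01,0,0,0,-1],[-0.261,0.04,0.01,0,0,0,-1],[-0.283,0.039,0.01,0,0,0,-1],[-0.305,0.036,0.01,0,0,0,-1],[-0.327,0.033,0.01,0,0,0,-1],[-0.35,0.028,0.01,0,0,0,-1],[-0.372,0.023,0.01,0,0,0,-1],[-0.395,0.015,0.01,0,0,0,-1],[-0.417,0.007,0.01,0,0,0,-1],[-0.438,-0.003,0.01,0,0,0,-1],[-0.46,-0.014,0.01,0,0,0,-1],[-0.481,-0.027,0.01,0,0,0,-1]]}}

```text
clock: 17.5
eef_pos: [0.5564, -0.177, 0.074]
ee_rot: [[0.999, 0.034, 0.007], [0.034, -0.999, -0.002], [0.007, 0.002, -1.0]]
wrist_force: [5.9, -0.0, 1.8]
gripper_width: 0.0005
gripper_force: 2.7
```

Run:
```python
from h import *
st,_=knob(); c=tojig(st['eef_pos'][:2])
for d in range(222,140,-6): print(d,((ctr(d,1,r=.067)-c)*[1,-1]/.15).round(3))
```

```text
t 17.5 jig mm [ -88.2 -257.2] z 74.0 yaw 1.96 F [ 5.87 -0.01  1.8 ] w 0.0005
[162.3, 222.3] 30 [ -46.6 -180.2] r 0.016 ang 70.1
222 [ 0.013 -0.001]
216 [-0.029 -0.027]
210 [-0.068 -0.058]
204 [-0.104 -0.094]
198 [-0.137 -0.135]
192 [-0.165 -0.18 ]
186 [-0.188 -0.229]
180 [-0.205 -0.282]
174 [-0.217 -0.323]
168 [-0.226 -0.366]
162 [-0.229 -0.411]
156 [-0.229 -0.457]
150 [-0.223 -0.504]
144 [-0.211 -0.552]
```

>>> {"fn": "jog_arm", "kwargs": {"rows": [[-0.015,-0.02,0.03,0,0,0,-1],[-0.029,-0.027,0.03,0,0,0,-1],[-0.049,-0.042,0.03,0,0,0,-1],[-0.068,-0.058,0.03,0,0,0,-1],[-0.087,-0.076,0.03,0,0,0,-1],[-0.104,-0.094,0.03,0,0,0,-1],[-0.121,-0.114,0.03,0,0,0,-1],[-0.137,-0.135,0.03,0,0,0,-1],[-0.151,-0.157,0.03,0,0,0,-1],[-0.165,-0.18,0.03,0,0,0,-1],[-0.177,-0.205,0.03,0,0,0,-1],[-0.188,-0.229,0.03,0,0,0,-1],[-0.197,-0.255,0.03,0,0,0,-1],[-0.205,-0.282,0.03,0,0,0,-1],[-0.211,-0.302,0.03,0,0,0,-1],[-0.217,-0.323,0.03,0,0,0,-1],[-0.222,-0.345,0.03,0,0,0,-1],[-0.226,-0.366,0.03,0,0,0,-1],[-0.228,-0.388,0.03,0,0,0,-1],[-0.229,-0.411,0.03,0,0,0,-1]]}}

```text
clock: 19.55
eef_pos: [0.5193, -0.1187, 0.0691]
ee_rot: [[0.999, 0.033, 0.005], [0.033, -0.999, -0.006], [0.005, 0.006, -1.0]]
wrist_force: [4.0, -8.2, -0.5]
gripper_width: 0.0002
gripper_force: 3.6
```

Run:
```python
from h import *
st,_=knob('pics/w9.png'); c=tojig(st['eef_pos'][:2])
for d in range(168,140,-3): print(d,((ctr(d,1,r=.067)-c)*[1,-1]/.15).round(3))
```

```text
t 19.55 jig mm [-123.3 -197.7] z 69.1 yaw 1.87 F [ 4.   -8.16 -0.51] w 0.0002
[295.5, 113.1] 90 [ -33.8 -186.7] r 0.02 ang 24.5
[273.3, 331.6] 575 [-136.5 -173.4] r 0.087 ang 165.7
168 [0.008 0.031]
165 [0.006 0.009]
162 [ 0.004 -0.014]
159 [ 0.004 -0.037]
156 [ 0.005 -0.06 ]
153 [ 0.007 -0.083]
150 [ 0.011 -0.107]
147 [ 0.016 -0.131]
144 [ 0.023 -0.155]
141 [ 0.03  -0.178]
```

Knob at about 165°. I'll finish slowly against the lock stop.

>>> {"fn": "jog_arm", "kwargs": {"rows": [[0.004,-0.03,0,0,0,0,-1],[0.004,-0.045,0,0,0,0,-1],[0.005,-0.06,0,0,0,0,-1],[0.006,-0.072,0,0,0,0,-1],[0.007,-0.084,0,0,0,0,-1],[0.009,-0.096,0,0,0,0,-1],[0.011,-0.107,0,0,0,0,-1],[0.012,-0.115,0,0,0,0,-1],[0.012,-0.115,0,0,0,0,-1]]}}

```text
clock: 20.5
eef_pos: [0.5197, -0.1015, 0.0687]
ee_rot: [[0.999, 0.033, 0.003], [0.033, -0.999, -0.006], [0.003, 0.006, -1.0]]
wrist_force: [1.2, -8.1, 0.0]
gripper_width: 0.0006
gripper_force: 3.3
```

```bash
python3 -c "
from h import *
knob()"
```

```text
t 20.5 jig mm [-122.2 -180.5] z 68.7 yaw 1.86 F [ 1.22 -8.13  0.04] w 0.0006
[345.9, 110.5] 102 [ -31.7 -190.5] r 0.021 ang 12.6
[267.7, 324.7] 1324 [-131.4 -153.8] r 0.089 ang 152.5
```

>>> {"fn": "jog_arm", "kwargs": {"rows": [[0.003,-0.01,0,0,0,0,-1],[0.005,-0.02,0,0,0,0,-1],[0.006,-0.03,0,0,0,0,-1],[0.006,-0.03,0,0,0,0,-1]]}}

```text
clock: 20.95
eef_pos: [0.5204, -0.0983, 0.0687]
ee_rot: [[0.999, 0.032, 0.003], [0.032, -0.999, -0.008], [0.003, 0.008, -1.0]]
wrist_force: [1.3, -12.2, -0.2]
gripper_width: 0.0004
gripper_force: 5.3
```

```bash
python3 -c "
from h import *
knob()"
```

```text
t 20.95 jig mm [-121.4 -177.4] z 68.7 yaw 1.83 F [  1.35 -12.22  -0.2 ] w 0.0004
[354.4, 111.9] 100 [ -31.5 -191. ] r 0.021 ang 11.1
[267.4, 323.7] 1419 [-130.  -150.5] r 0.09 ang 150.3
```

>>> {"fn": "jog_arm", "kwargs": {"rows": [[0.002,-0.01,0,0,0,0,-1],[0.004,-0.025,0,0,0,0,-1],[0.004,-0.025,0,0,0,0,-1]]}}

```text
clock: 21.3
eef_pos: [0.5207, -0.0977, 0.0689]
ee_rot: [[1.0, 0.03, 0.003], [0.03, -0.999, -0.014], [0.002, 0.014, -1.0]]
wrist_force: [0.3, -23.6, -0.4]
gripper_width: 0.0003
gripper_force: 10.2
```

```bash
python3 -c "
from h import *
knob()"
```

```text
t 21.3 jig mm [-121.2 -176.7] z 68.9 yaw 1.71 F [  0.27 -23.6   -0.42] w 0.0003
[355.1, 112.1] 99 [ -31.4 -191. ] r 0.021 ang 11.1
[268.2, 323.9] 1377 [-129.8 -150.4] r 0.09 ang 150.2
```

It's hard against the stop, at 150°. I'll withdraw backwards, lift and move well clear, then check.

>>> {"fn": "jog_arm", "kwargs": {"rows": [[0,0.06,0,0,0,0,-1],[0,0.15,0,0,0,0,-1],[0,0.15,-0.2,0,0,0,-1],[0,0.15,-0.5,0,0,0,-1],[0,0.15,-0.9,0,0,0,-1],[-0.1,0.5,-0.9,0,0,0,-1],[-0.1,0.8,-0.9,0,0,0,-1],[-0.1,0.8,-0.9,0,0,0,-1]]}}

```text
clock: 22.15
eef_pos: [0.5088, -0.2158, 0.2027]
ee_rot: [[1.0, 0.029, 0.001], [0.029, -1.0, -0.002], [0.001, 0.002, -1.0]]
wrist_force: [-0.4, 0.6, -0.7]
gripper_width: 0.0003
gripper_force: 0.0
```

Run:
```python
from h import *
knob(); im=viewer.read_camera('top'); print(uke(im))
cv2.imwrite('pics/t10.png',cv2.resize(im[150:290,180:410],None,fx=3.4,fy=3.4,interpolation=cv2.INTER_CUBIC))
```

```text
t 22.15 jig mm [-137.2 -294.3] z 202.7 yaw 1.67 F [-0.41  0.56 -0.71] w 0.0003
[197.5, 104.5] 16 [ -32.  -195.8] r 0.02 ang 357.6
[155.8, 224.8] 471 [-130.8 -149.9] r 0.091 ang 150.2
[500.2, 360.4] 154 [-279.1 -480.1] r 0.364 ang 231.5
[487.2, 408.8] 442 [-349.3 -481.9] r 0.413 ang 224.0
(array([260.15686275, 216.20915033]), 153, array([[-0.7, 70.6]]))
```

View pics/t10.png

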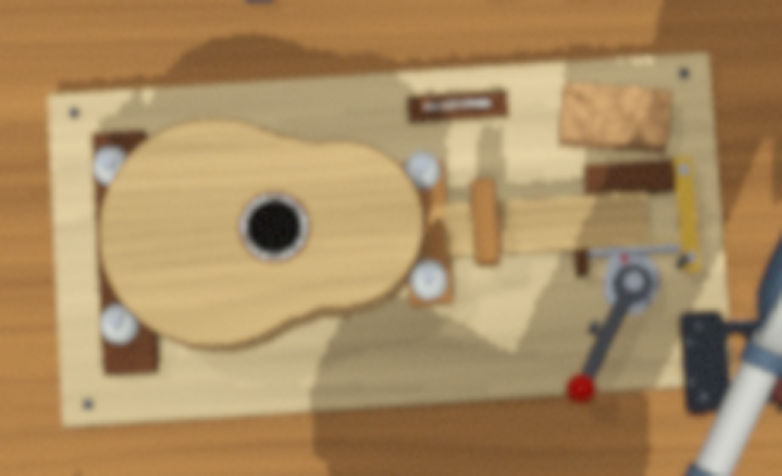

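The four pegs (110,163), (118,325), (423,168) and (429,280) all touch the body. The lever is at its lock pin, with the knob at (581,389), and the loose items haven't moved.

```bash
python3 -c "
from h import *
print(job.finish_job())"
```

```text
the job is handed in; nothing more can be done
None
```

I freed the cam, pushed the slide until the ukulele body was held snugly against both fixed pegs, and swung the lever back onto its lock stop. The job was handed in at about 22 s with the arm clear, and no verdict came back.

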